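# Nest the sorting trays by sliding

## Task

Put the doll maker's three sorting trays away as a nest: without lifting them off the bench, slide the medium tray back-first through the mouth of the large one (which is screwed down) until it is fully home, back wall against back wall, and only then slide the small tray into the medium one in the same way. Leave the jar, the spool and the wooden figure standing undisturbed.

Things in the scene. Friction and masses are not known exactly. Their poses are not given: they have to be found in the camera images.
- large_mid (a point): The large tray, smooth aluminium, fixed to the bench, mouth towards +y (the robot's left) give or take some yaw. 132 mm long in x, 56 mm high; outside width 100 mm at the back, widening evenly to 118 mm at the mouth. Point on its middle line, half-way along and half-way up; x points from mouth to back, z up. With the medium tray home, that one's point lies 7 mm further along x than this one, with 2.5 mm play each side.
- large: The large tray's body, origin at the centre of its underside, axes as above. All three trays are alike in shape: walls 3 mm and floor 2 mm thick, open top, open front (mouth) on the -x side, upright back wall on the +x side. The floor turns up in a bevel under the back wall (last 20 mm, rising 8 mm), so a tray pushed slowly back-first rides over a 2 mm floor edge by itself.
- medium_mid (a point): The medium tray, smooth aluminium, loose, about 0.25 kg; its back starts roughly towards -y. 112 mm long in x, 50 mm high; outside width 89 mm at the back, widening evenly to 105 mm at the mouth. Point on its middle line, half-way along and half-way up; x points from mouth to back, z up. With the small tray home, that one's point lies 7 mm further along x than this one, with 2.5 mm play each side.
- medium: The medium tray as a body, origin at the centre of its underside, axes as for its point half-way up. It slides easily when pushed low on the inside of its back wall; pushed fast it can trip on a floor edge and tip up.
- small_mid (a point): The small tray, smooth aluminium, loose, about 0.18 kg; its back starts roughly towards -y. 92 mm long in x, 44 mm high; outside width 79 mm at the back, widening evenly to 92 mm at the mouth. Point on its middle line, half-way along and half-way up; x points from mouth to back, z up. 
- small: The small tray as a body, origin at the centre of its underside, axes as for its point half-way up. It slides easily when pushed low on the inside of its back wall; pushed fast it can trip on a floor edge and tip up.
- jar_mid (a point): Bystander: loose round amber glass jar with a steel lid, 54 mm across, 75 mm tall; point at its centre, half-way up.
- spool_mid (a point): Bystander: loose round wooden spool standing on end, 50 mm across, 64 mm tall; point at its centre, half-way up.
- figure_mid (a point): Bystander: loose turned wooden figure standing, 46 mm across, 75 mm tall; point at its centre, half-way up.
Mind the look-alikes: they are no part of the job. Leave any blue, green or pink look-alike of the large alone.

How it is judged (in metres and radians):
On the way, in this order (a step that is already met when the one before it is completed fails the run):
1. the medium tray is fully home in the large one (x of medium_mid in the frame of large_mid between 0.002 and 0.012 m and y of medium_mid in the frame of large_mid between -0.005 and 0.005 m and z of medium_mid in the frame of large_mid below 0.004 m and angle between the x axis of medium_mid and the x axis of large_mid, either way round below 0.08 rad and angle between medium_mid's own z axis and vertical below 0.05 rad), for 0.2 s.
2. the small tray is fully home in the medium one, which is still home in the large one (all of step 1 and x of small_mid in the frame of medium_mid between 0.002 and 0.012 m and y of small_mid in the frame of medium_mid between -0.005 and 0.005 m and z of small_mid in the frame of medium_mid below 0.004 m and angle between the x axis of small_mid and the x axis of medium_mid, either way round below 0.08 rad and angle between small_mid's own z axis and vertical below 0.05 rad), for 0.2 s.
At the end, for the whole second after the job is handed in: The medium tray sits level in the large tray and the small tray level in the medium one, each with its back wall within 5 mm of the next one's back wall, centred within 5 mm and in line within 0.08 rad; both are at rest and the jar, spool and figure stand upright where they were (all of step 2 and linear speed of each of medium, small below 0.01 m/s and angle between each of jar_mid, spool_mid, figure_mid's own z axis and vertical below 0.1 rad); the robot touches nothing.
It fails at once if a loose tray is lifted (its underside's centre more than 25 mm above the bench) or tipped beyond 0.4 rad (height (world z) of any of medium, small above 0.025 m or angle between any of medium, small's own z axis and vertical above 0.4 rad).
It fails at once if the jar, spool or figure is knocked over or moved more than 15 mm (distance of any of jar_mid, spool_mid, figure_mid from where it was at the start of the episode above 0.015 m).
It also fails if it takes over 67 s, if anything falls off the work surface, if the arm or the gripper's body presses on something with over 40 N, if the wrist force passes 120 N, or if a joint passes its speed limit or range.

## Robot

A 6-joint arm with a two-finger parallel gripper is mounted at the origin on the work surface. World frame = base frame: x ahead of the robot, y to its left, z up, the work surface at z = 0. Lengths are in m, angles in degrees, forces in N, time in s.
With the tool pointing down it reaches from about 0.4 to 0.925 m from the base axis. Payload 12.5 kg.
Tool frame: the origin (TCP) lies midway between the tips of the shut fingers; the grasp point (between the pads) lies 19 mm behind it (r.grip_point_offset is the distance from the TCP to the grasp point, in m); z points along the fingers, y is the line along which they close (so a half turn about z gives the same grasp; the last joint's range is limited). The gripper opens to 95 mm and grips with 3 to 60 N. Pads are 20 mm wide; open, the fingers measure 119 mm over their backs; the gripper's body (75 mm by 180 mm) begins 59 mm behind the grasp point.
Start: joints at [62.705, 28.126, 89.318, -0, 62.55, -6.05], TCP at [0.226, 0.583, 0.215] pointing down, gripper open.
Joint ranges: [-177.58, 177.58], [-47.91, 125.51], [2.72, 160], [-65.01, 245.01], [3.68, 167.84], [-153.87, 153.87]. Speed limits (degrees/s): [127.2, 127.2, 159.86, 180, 180, 180].

## Interface

Orientations are given as [roll, pitch, yaw] about the fixed x, y, z axes, in that order (R = Rz(yaw) Ry(pitch) Rx(roll)).
In Python, from cell import r gives the robot as it stands.
- The arm moves only by the tool jog_arm, never from a script. Its argument "increments" is a list of rows, each an object of numbers: "x", "y", "z": the shift along the tool's x, y, z in mm; "roll": the turn about the tool's z in rad; "jaw": the opening, from 0 (shut) to 1 (fully open). A call has 1 to 12 rows; each row shifts and turns the commanded pose from where the row before left it, along the tool's axes as they then stand; what a row does not reach is not made up. A row lasts 1/12 s, in which the tool goes at most 41.7 mm and 7.16 degrees, less where a joint would pass 70% of its speed; a pose out of reach is approached as far as the arm can. A call with a gripper value outside its range is refused whole. The fingers move at their own pace and stop on an object; "force" is the grip in N (left out, the last holds). Time passes only in rows, so rows that do not move let the fingers close. It gives the time, the measured TCP pose, the force, the opening and the grip force at its end, in the units of the state.
- r.observe(): the state, without advancing time (a new reading comes with each control period).
- r.capture(name): name is "side" or "top" or "wrist"; returns the picture (420x560x3 uint8, red, green, blue); there is no depth.
- r.get_calibration(name): a dict with "fx", "fy", "cx", "cy" (pixels), "distortion" ([k1, k2, p1, p2, k3] as OpenCV has them; the pictures are not rectified), "world_to_cam" (4x4, takes a point from world to camera coordinates). Camera axes: x right, y down, z forward; pixel columns grow to the right and rows downward; lengths in m; the calibration is good to about 2 mm. A picture is of the moment at which its call begins: read the wrist's pose just before it. get_calibration takes no time and is no camera call; for the wrist camera it gives the pose at the moment of the call.
- r.finish_job(): hands the job in; it is judged then, once.
The state is a dict: "time": time; "q": joint angles; "qd": joint speeds; "tau": joint torques, N m; "position": TCP position; "eef_rot": TCP orientation; "contact_force": force on the tool from outside, world axes, zero at the start; "ft_torque": the same for the moment, N m; "gripper_width": opening from 0.0 (shut) to 1.0 (fully open); "finger_force": force on a finger pad.
Only numpy, scipy, OpenCV 4.12 (cv2) and the standard library are available. Lean on these libraries where they do the work, as an engineer would, in place of code of your own. Each camera call takes 0.05 s, during which the arm holds its last target. There are 200 camera calls.

## Working session

There is one attempt and no reset: what is moved stays moved. The work goes in short steps, Python scripts to look and compute and a tool call to move; the robot and the scene stay as the last step left them, time stands still between calls to the robot, and variables do not carry over. Pictures are saved under pics/ and viewed, at most 10 in all, crops included, and the job is handed in when it is done.

Besides the shell and the picture viewer there is one more tool, called after ">>>" by a JSON object that holds its "name" and its "arguments". jog_arm: Moves the arm, as the interface text tells. Its arguments: {"type":"object","properties":{"increments":{"type":"array","items":{"type":"object","properties":{"x":{"type":"number"},"y":{"type":"number"},"z":{"type":"number"},"roll":{"type":"number"},"jaw":{"type":"number"}}}},"force":{"type":"number"}},"required":["increments"]}

```bash
mkdir -p pics; ls; python3 - <<'E'
from cell import r
import cv2
for n in ("top","side"):
    cv2.imwrite(f"pics/{n}0.png",r.capture(n)[:,:,::-1])
    c=r.get_calibration(n); print(n,c)
o=r.observe();print(o)
E
```

```text
pics
top {'fx': 508.6712377973011, 'fy': 508.6712377973011, 'cx': 285.3521063705197, 'cy': 218.41300307553337, 'distortion': array([0.06718367, 0.        , 0.        , 0.        , 0.        ]), 'world_to_cam': array([[ 0.02084456, -0.99976429, -0.00607202, -0.04912448],
       [-0.99803975, -0.02044937, -0.05914789,  0.50114923],
       [ 0.05900978,  0.00729303, -0.99823076,  1.5232857 ],
       [ 0.        ,  0.        ,  0.        ,  1.        ]])}
side {'fx': 379.88262258945514, 'fy': 379.88262258945514, 'cx': 281.77884305821254, 'cy': 208.97983114496532, 'distortion': array([-0.01482724,  0.        ,  0.        ,  0.        ,  0.        ]), 'world_to_cam': array([[ 0.84429975, -0.53552481, -0.01926401, -0.4740143 ],
       [-0.33602378, -0.50108186, -0.79749921,  0.19961948],
       [ 0.41742777,  0.67980155, -0.60301236,  0.887136  ],
       [ 0.        ,  0.        ,  0.        ,  1.        ]])}
{'time': 0.1, 'q': array([ 6.27057857e+01,  2.81611758e+01,  8.93466564e+01,  2.94526986e-04,
        6.25499989e+01, -6.05145315e+00]), 'qd': array([-0.02245916, -0.08766387, -0.17902497,  0.07565686, -0.02447791,
       -0.02641277]), 'tau': array([ 2.12039013e-03, -6.13626766e+01, -2.58600533e+01,  6.93656341e-02,
        4.71144961e-02, -6.89373542e-05]), 'position': array([0.22633772, 0.58234348, 0.21411482]), 'eef_rot': array([-1.79942519e+02, -6.35640940e-03,  1.58757100e+02]), 'contact_force': array([ 0.36704957, -0.19999875, -0.29298978]), 'ft_torque': array([ 0.0150248 , -0.00258493,  0.00029506]), 'finger_force': 0.0, 'gripper_width': 1.0020271030643868}
```

View pics/top0.png

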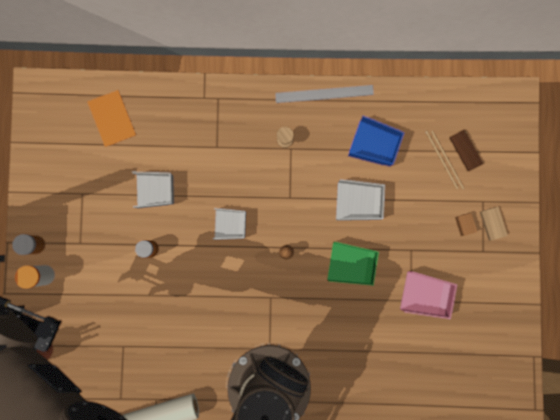

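View pics/side0.png

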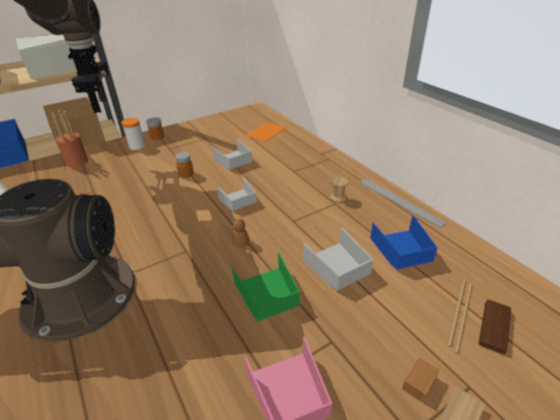

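The top view shows three bare-aluminium trays: large at about (360,200), medium at (154,189) and small at (230,223). The look-alikes are blue (376,141), green (352,263) and pink (428,295). The jar is at (147,248), the spool at (286,136) and the figure at (286,252). The one that fits "large" is the aluminium tray at (360,200), since the others are coloured. Next I fit the tray outlines and confirm in a crop.

```bash
cat > h.py <<'E'
import numpy as np, cv2
from scipy.optimize import minimize
D={'large':(.132,.056,.100,.118),'medium':(.112,.050,.089,.105),'small':(.092,.044,.079,.092)}
def proj(c,P):
    T=c['world_to_cam']; K=np.array([[c['fx'],0,c['cx']],[0,c['fy'],c['cy']],[0,0,1.]])
    return cv2.projectPoints(np.asarray(P,float).reshape(-1,3),cv2.Rodrigues(T[:3,:3])[0],T[:3,3],K,np.array(c['distortion']))[0][:,0]
def ground(c,uv,z):
    K=np.array([[c['fx'],0,c['cx']],[0,c['fy'],c['cy']],[0,0,1.]]); T=c['world_to_cam']
    n=cv2.undistortPoints(np.array([[uv]],float),K,np.array(c['distortion']))[0,0]
    d=T[:3,:3].T@np.array([n[0],n[1],1]); o=-T[:3,:3].T@T[:3,3]
    return o+d*(z-o[2])/d[2]
def verts(name,p,z0=0):
    L,H,b,m=D[name]; x,y,a=p; R=np.array([[np.cos(a),-np.sin(a)],[np.sin(a),np.cos(a)]])
    V=[(L/2,b/2,.008*(z==0)+z) for z in (0,)]
    out=[]
    for z in (0,H):
        for lx,w in ((L/2,b),(-L/2,m)):
            for s in (1,-1):
                out.append([*(R@[lx,s*w/2]+[x,y]),z0+(z if z else (.008 if lx>0 else 0))])
    return np.array(out) # 0 bl+,1 b-,2 m+,3 m-, 4..7 top
FACES=[(0,1,3,2),(0,1,5,4),(0,2,6,4),(1,3,7,5)]
def render(c,name,p,shape,z0=0,box=None,S=4):
    uv=proj(c,verts(name,p,z0)); m=np.zeros((shape[0]*S,shape[1]*S),np.uint8)
    for f in FACES: cv2.fillPoly(m,[np.round(((uv[list(f)]-box)*S+S/2-.5)*16).astype(np.int32)],255,shift=4)
    return cv2.resize(m,(shape[1],shape[0]),interpolation=cv2.INTER_AREA)/255.
def fit(c,prob,name,p0,box,z0=0):
    f=lambda q:np.abs(render(c,name,(q[0]/1e3,q[1]/1e3,q[2]/1e2),prob.shape,z0,box)-prob).sum()
    q0=np.array([p0[0]*1e3,p0[1]*1e3,p0[2]*1e2])
    r=minimize(f,q0,method='Nelder-Mead',options=dict(initial_simplex=q0+np.array([[0,0,0],[12,0,0],[0,12,0],[0,0,15]]),xatol=.05,fatol=.05))
    return np.array([r.x[0]/1e3,r.x[1]/1e3,r.x[2]/1e2]),r.fun,prob.sum()
def alu(img):
    hsv=cv2.cvtColor(img,cv2.COLOR_RGB2HSV).astype(float)
    return np.clip((90-hsv[...,1])/60,0,1)*(hsv[...,2]>60)
E
python3 - <<'E'
from h import *
from cell import r
img=r.capture('top'); c=r.get_calibration('top'); P=alu(img)
vis=cv2.resize(img[110:310,110:410],None,fx=2.6,fy=2.6,interpolation=cv2.INTER_CUBIC)[:,:,::-1].copy()
for n,uv in (('large',(360,200)),('medium',(154,189)),('small',(230,223))):
    box=np.array([uv[0]-36,uv[1]-32]); pr=P[box[1]:box[1]+64,box[0]:box[0]+72].copy()
    m=(pr>.5).astype(np.uint8); k,lab=cv2.connectedComponents(m); 
    l=lab[32,36] or np.argmax(np.bincount(lab.ravel())[1:])+1
    pr*=cv2.dilate((lab==l).astype(np.uint8),np.ones((3,3)))
    g=ground(c,uv,.02)
    best=min((fit(c,pr,n,(g[0],g[1],a),box) for a in (-np.pi/2-.15,-np.pi/2+.15,np.pi/2)),key=lambda t:t[1])
    print(n,best[0].round(4),np.degrees(best[0][2]).round(1),best[1:])
    q=((proj(c,verts(n,best[0]))-[110,110]+.5)*2.6-.5).astype(int)
    for f in FACES: cv2.polylines(vis,[q[list(f)]],True,(0,0,255),1)
for n,uv,h in (('jar',(147,246),.075),('spool',(286,136),.064),('fig',(286,252),.075)): print(n,ground(c,uv,h*.6).round(3))
cv2.imwrite('pics/crop1.png',vis)
E
```

```text
large [ 0.5587 -0.2602 -1.6054] -92.0 (np.float64(25.907843137254904), np.float64(1804.6666666666665))
medium [ 0.5818  0.3613 -1.514 ] -86.7 (np.float64(33.102941176470594), np.float64(1237.3833333333332))
small [ 0.4811  0.1292 -1.5838] -90.7 (np.float64(22.122549019607845), np.float64(903.6166666666667))
jar [0.411 0.367 0.045]
spool [ 0.748 -0.036  0.038]
fig [ 0.401 -0.043  0.045]
```

View pics/crop1.png

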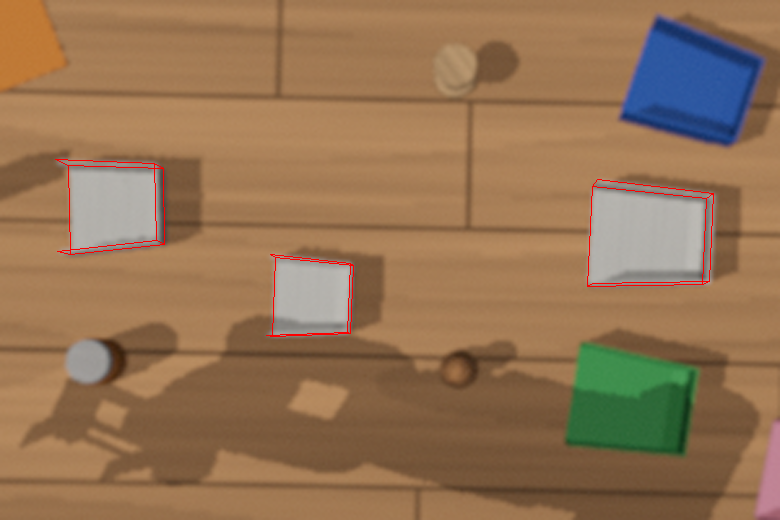

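The overlay sits on all three trays, and their fitted sizes match the given ones. Large is at (0.559,-0.260) with yaw -92°, medium at (0.582,0.361) with yaw -86.7° and small at (0.481,0.129) with yaw -90.7°. Both loose trays have their backs towards -y. The plan is to put both fingers inside the tray, side by side on the back wall, and push along tool -x.

>>> {"name": "jog_arm", "arguments": {"increments": [{"roll": 0.114,"jaw": 0.59},{"roll": 0.114},{"roll": 0.114},{"roll": 0.114},{"roll": 0.114},{"roll": 0.114},{"roll": 0.114},{"roll": 0.114},{"roll": 0.114},{"roll": 0.114},{"x": -9,"y": 11},{"x": -18,"y": 23}], "force": 20}}

```text
$.increments[0]: bad value
```

>>> {"name": "jog_arm", "arguments": {"increments": [{"x": -22,"y": 28},{"x": -22,"y": 28},{"x": -22,"y": 28},{"x": -22,"y": 28},{"x": -22,"y": 28},{"x": -22,"y": 28},{"x": -22,"y": 28},{"x": -22,"y": 28},{"x": -22,"y": 28},{"x": -22,"y": 28},{"x": -15,"y": 18},{"x": -7,"y": 10}]}}

```text
$.increments[0]: bad value
```

>>> {"name": "jog_arm", "arguments": {"increments": [{},{}]}}

```text
$.increments[0]: bad value
```

>>> {"name": "jog_arm", "arguments": {"increments": [{"x": 0,"y": 0,"z": 0,"roll": 0.114,"jaw": 0.59},{"x": 0,"y": 0,"z": 0,"roll": 0.114,"jaw": 0.59},{"x": 0,"y": 0,"z": 0,"roll": 0.114,"jaw": 0.59},{"x": 0,"y": 0,"z": 0,"roll": 0.114,"jaw": 0.59},{"x": 0,"y": 0,"z": 0,"roll": 0.114,"jaw": 0.59},{"x": 0,"y": 0,"z": 0,"roll": 0.114,"jaw": 0.59},{"x": 0,"y": 0,"z": 0,"roll": 0.114,"jaw": 0.59},{"x": 0,"y": 0,"z": 0,"roll": 0.114,"jaw": 0.59},{"x": 0,"y": 0,"z": 0,"roll": 0.114,"jaw": 0.59},{"x": 0,"y": 0,"z": 0,"roll": 0.114,"jaw": 0.59},{"x": -9,"y": 11,"z": 0,"roll": 0,"jaw": 0.59},{"x": -18,"y": 23,"z": 0,"roll": 0,"jaw": 0.59}], "force": 20}}

```text
time: 1.15
position: [0.2609, 0.558, 0.2144]
eef_rot: [-180.0, 0.0, 93.7]
contact_force: [0.6, -0.3, 0.1]
gripper_width: 0.588
finger_force: 0.0
```

>>> {"name": "jog_arm", "arguments": {"increments": [{"x": -22,"y": 28,"z": 0,"roll": 0,"jaw": 0.59},{"x": -22,"y": 28,"z": 0,"roll": 0,"jaw": 0.59},{"x": -22,"y": 28,"z": 0,"roll": 0,"jaw": 0.59},{"x": -22,"y": 28,"z": 0,"roll": 0,"jaw": 0.59},{"x": -22,"y": 28,"z": 0,"roll": 0,"jaw": 0.59},{"x": -22,"y": 28,"z": 0,"roll": 0,"jaw": 0.59},{"x": -22,"y": 28,"z": 0,"roll": 0,"jaw": 0.59},{"x": -22,"y": 28,"z": 0,"roll": 0,"jaw": 0.59},{"x": -22,"y": 28,"z": 0,"roll": 0,"jaw": 0.59},{"x": -22,"y": 28,"z": 0,"roll": 0,"jaw": 0.59},{"x": -16,"y": 19,"z": 0,"roll": 0,"jaw": 0.59},{"x": 0,"y": 0,"z": 0,"roll": 0,"jaw": 0.59}]}}

```text
time: 2.15
position: [0.5782, 0.3361, 0.214]
eef_rot: [180.0, 0.0, 93.4]
contact_force: [-0.7, -0.9, 0.2]
gripper_width: 0.589
finger_force: 0.0
```

```bash
python3 - <<'E'
from h import *
from cell import r
o=r.observe(); c=r.get_calibration('wrist'); img=r.capture('wrist'); print(o['position'],o['eef_rot'])
v=img[:,:,::-1].copy()
q=proj(c,verts('medium',(.5818,.3613,-1.514)));print(q.round())
for f in FACES: cv2.polylines(v,[q[list(f)].astype(int)],True,(0,0,255),1)
cv2.imwrite('pics/w1.png',v)
E
```

```text
[0.5782325  0.33606365 0.21398712] [1.79980555e+02 4.24295157e-02 9.33915293e+01]
[[318. 218.]
 [249. 218.]
 [327. 128.]
 [241. 128.]
 [322. 228.]
 [245. 228.]
 [334. 127.]
 [235. 127.]]
```

View pics/w1.png

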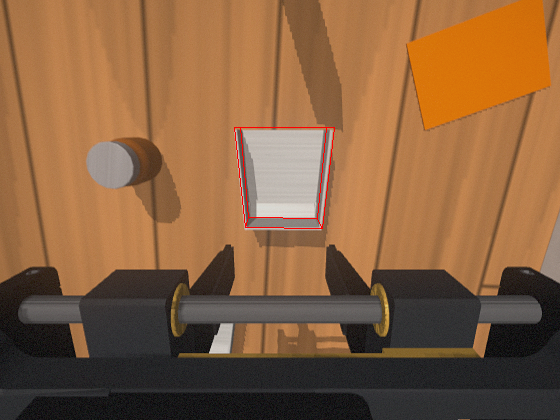

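The wrist view agrees with the fit to about a pixel: the tray spans columns 235–334 and rows 127–228, and the jar is clear at (115,163). I go down inside it.

>>> {"name": "jog_arm", "arguments": {"increments": [{"x": -3,"y": 5,"z": 20,"roll": 0,"jaw": 0.59},{"x": 0,"y": 0,"z": 35,"roll": 0,"jaw": 0.59},{"x": 0,"y": 0,"z": 35,"roll": 0,"jaw": 0.59},{"x": 0,"y": 0,"z": 30,"roll": 0,"jaw": 0.59},{"x": 0,"y": 0,"z": 25,"roll": 0,"jaw": 0.59},{"x": 0,"y": 0,"z": 20,"roll": 0,"jaw": 0.59},{"x": 0,"y": 0,"z": 15,"roll": 0,"jaw": 0.59},{"x": 0,"y": 0,"z": 10,"roll": 0,"jaw": 0.59},{"x": 0,"y": 0,"z": 8,"roll": 0,"jaw": 0.59},{"x": 0,"y": 0,"z": 0,"roll": 0,"jaw": 0.59}]}}

```text
time: 3.03
position: [0.579, 0.3374, 0.0155]
eef_rot: [-179.9, 0.0, 93.5]
contact_force: [-0.6, -0.4, 0.9]
gripper_width: 0.589
finger_force: 0.0
```

>>> {"name": "jog_arm", "arguments": {"increments": [{"x": -2,"y": 2,"z": 0,"roll": 0,"jaw": 0.59},{"x": -4,"y": 2,"z": 0,"roll": 0,"jaw": 0.59},{"x": -4,"y": 0,"z": 0,"roll": 0,"jaw": 0.59},{"x": -4,"y": 0,"z": 0,"roll": 0,"jaw": 0.59},{"x": -4,"y": 0,"z": 0,"roll": 0,"jaw": 0.59},{"x": -3,"y": 0,"z": 0,"roll": 0,"jaw": 0.59},{"x": -3,"y": 0,"z": 0,"roll": 0,"jaw": 0.59},{"x": -3,"y": 0,"z": 0,"roll": 0,"jaw": 0.59},{"x": -3,"y": 0,"z": 0,"roll": 0,"jaw": 0.59},{"x": -3,"y": 0,"z": 0,"roll": 0,"jaw": 0.59}]}}

```text
time: 3.87
position: [0.5858, 0.3044, 0.0167]
eef_rot: [180.0, -0.0, 93.4]
contact_force: [0.1, 1.4, 0.7]
gripper_width: 0.585
finger_force: 0.6
```

>>> {"name": "jog_arm", "arguments": {"increments": [{"x": -4,"y": 0,"z": 0,"roll": -0.02,"jaw": 0.59},{"x": -5,"y": 0,"z": 0,"roll": -0.02,"jaw": 0.59},{"x": -6,"y": 0,"z": 0,"roll": -0.02,"jaw": 0.59},{"x": -6,"y": 0,"z": 0,"roll": -0.02,"jaw": 0.59},{"x": -6,"y": 0,"z": 0,"roll": -0.02,"jaw": 0.59},{"x": -6,"y": 0,"z": 0,"roll": -0.02,"jaw": 0.59},{"x": -6,"y": 0,"z": 0,"roll": 0,"jaw": 0.59},{"x": -6,"y": 0,"z": 0,"roll": 0,"jaw": 0.59},{"x": -6,"y": 0,"z": 0,"roll": 0,"jaw": 0.59},{"x": -6,"y": 0,"z": 0,"roll": 0,"jaw": 0.59},{"x": -6,"y": 0,"z": 0,"roll": 0,"jaw": 0.59},{"x": -6,"y": 0,"z": 0,"roll": 0,"jaw": 0.59}]}}

```text
time: 4.87
position: [0.5961, 0.2359, 0.0166]
eef_rot: [180.0, -0.0, 100.3]
contact_force: [0.7, 0.3, -0.3]
gripper_width: 0.59
finger_force: 0.5
```

```bash
cat > look.py <<'E'
from h import *
from cell import r
import sys
def look(name,z0=0,save=None):
    # wrist-camera fit of the tray being pushed; start from TCP guess (inside back wall 10 mm ahead of TCP)
    o=r.observe(); c=r.get_calibration('wrist'); img=r.capture('wrist')
    p=o['position']; a=np.radians(o['eef_rot'][2])-np.pi
    L=D[name][0]; d=L/2-.003-.010
    g=(p[0]-d*np.cos(a),p[1]-d*np.sin(a),a)
    v=img[:,:,::-1].copy(); q=proj(c,verts(name,g,z0))
    for f in FACES: cv2.polylines(v,[q[list(f)].astype(int)],True,(0,0,255),1)
    cv2.imwrite(f'pics/{save}.png',v); print('guess',np.round(g,4),np.degrees(a).round(1))
if __name__=='__main__': look(sys.argv[1],0,sys.argv[2])
E
python3 look.py medium w2
```

```text
guess [ 0.5884  0.2782 -1.3909] -79.7
```

View pics/w2.png

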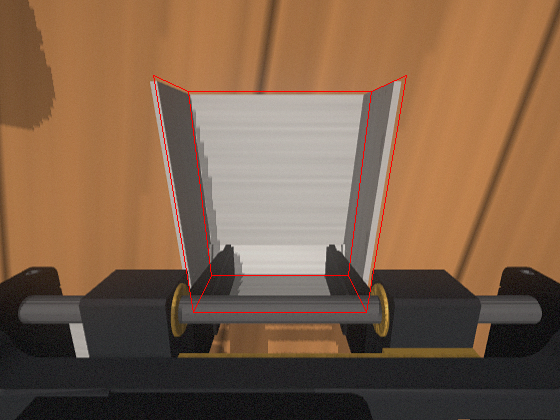

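Medium has followed the fingers squarely: the overlay lies on it, and the back wall is against both fingers near (232,262) and (332,262). I straighten out and go on past the small tray.

>>> {"name": "jog_arm", "arguments": {"increments": [{"x": -4,"y": 0,"z": 0,"roll": 0.02,"jaw": 0.59},{"x": -6,"y": 0,"z": 0,"roll": 0.02,"jaw": 0.59},{"x": -7,"y": 0,"z": 0,"roll": 0.02,"jaw": 0.59},{"x": -7,"y": 0,"z": 0,"roll": 0.02,"jaw": 0.59},{"x": -7,"y": 0,"z": 0,"roll": 0.02,"jaw": 0.59},{"x": -7,"y": 0,"z": 0,"roll": 0.02,"jaw": 0.59},{"x": -7,"y": 0,"z": 0,"roll": 0.02,"jaw": 0.59},{"x": -7,"y": 0,"z": 0,"roll": 0.02,"jaw": 0.59},{"x": -7,"y": 0,"z": 0,"roll": 0.02,"jaw": 0.59},{"x": -7,"y": 0,"z": 0,"roll": 0.02,"jaw": 0.59},{"x": -7,"y": 0,"z": 0,"roll": 0.02,"jaw": 0.59},{"x": -7,"y": 0,"z": 0,"roll": 0.02,"jaw": 0.59}]}}

```text
time: 5.92
position: [0.6011, 0.1561, 0.0167]
eef_rot: [180.0, -0.0, 86.4]
contact_force: [0.1, 1.1, 0.1]
gripper_width: 0.587
finger_force: 0.4
```

>>> {"name": "jog_arm", "arguments": {"increments": [{"x": -6,"y": 0,"z": 0,"roll": 0.02,"jaw": 0.59},{"x": -7,"y": 0,"z": 0,"roll": 0.02,"jaw": 0.59},{"x": -8,"y": 0,"z": 0,"roll": 0.02,"jaw": 0.59},{"x": -8,"y": 0,"z": 0,"roll": 0.02,"jaw": 0.59},{"x": -8,"y": 0,"z": 0,"roll": 0.02,"jaw": 0.59},{"x": -8,"y": 0,"z": 0,"roll": 0.02,"jaw": 0.59},{"x": -8,"y": 0,"z": 0,"roll": 0.02,"jaw": 0.59},{"x": -8,"y": 0,"z": 0,"roll": 0,"jaw": 0.59},{"x": -8,"y": 0,"z": 0,"roll": 0,"jaw": 0.59},{"x": -8,"y": 0,"z": 0,"roll": 0,"jaw": 0.59},{"x": -8,"y": 0,"z": 0,"roll": 0,"jaw": 0.59},{"x": -8,"y": 0,"z": 0,"roll": 0,"jaw": 0.59}]}}

```text
time: 6.92
position: [0.5865, 0.0642, 0.0167]
eef_rot: [180.0, -0.0, 78.6]
contact_force: [0.1, -0.5, 0.2]
gripper_width: 0.593
finger_force: 0.4
```

>>> {"name": "jog_arm", "arguments": {"increments": [{"x": -7,"y": 0,"z": 0,"roll": 0,"jaw": 0.59},{"x": -8,"y": 0,"z": 0,"roll": 0,"jaw": 0.59},{"x": -8,"y": 0,"z": 0,"roll": 0,"jaw": 0.59},{"x": -8,"y": 0,"z": 0,"roll": 0,"jaw": 0.59},{"x": -8,"y": 0,"z": 0,"roll": 0,"jaw": 0.59},{"x": -8,"y": 0,"z": 0,"roll": -0.02,"jaw": 0.59},{"x": -8,"y": 0,"z": 0,"roll": -0.02,"jaw": 0.59},{"x": -8,"y": 0,"z": 0,"roll": -0.02,"jaw": 0.59},{"x": -8,"y": 0,"z": 0,"roll": -0.02,"jaw": 0.59},{"x": -8,"y": 0,"z": 0,"roll": -0.02,"jaw": 0.59},{"x": -7,"y": 0,"z": 0,"roll": -0.02,"jaw": 0.59},{"x": -6,"y": 0,"z": 0,"roll": -0.02,"jaw": 0.59}]}}

```text
time: 7.92
position: [0.5712, -0.0265, 0.0167]
eef_rot: [-180.0, -0.0, 86.6]
contact_force: [0.3, -0.1, 0.6]
gripper_width: 0.593
finger_force: 0.5
```

>>> {"name": "jog_arm", "arguments": {"increments": [{"x": -6,"y": 0,"z": 0,"roll": 0.01,"jaw": 0.59},{"x": -7,"y": 0,"z": 0,"roll": 0.01,"jaw": 0.59},{"x": -8,"y": 0,"z": 0,"roll": 0,"jaw": 0.59},{"x": -8,"y": 0,"z": 0,"roll": 0,"jaw": 0.59},{"x": -8,"y": 0,"z": 0,"roll": 0,"jaw": 0.59},{"x": -8,"y": 0,"z": 0,"roll": 0,"jaw": 0.59},{"x": -8,"y": 0,"z": 0,"roll": 0,"jaw": 0.59},{"x": -8,"y": 0,"z": 0,"roll": 0,"jaw": 0.59},{"x": -8,"y": 0,"z": 0,"roll": -0.01,"jaw": 0.59},{"x": -7,"y": 0,"z": 0,"roll": -0.01,"jaw": 0.59},{"x": -6,"y": 0,"z": 0,"roll": -0.02,"jaw": 0.59},{"x": -5,"y": 0,"z": 0,"roll": -0.01,"jaw": 0.59}]}}

```text
time: 8.92
position: [0.5649, -0.1132, 0.0166]
eef_rot: [-180.0, -0.0, 88.4]
contact_force: [0.3, 0.2, 0.7]
gripper_width: 0.591
finger_force: 0.6
```

```bash
python3 - <<'E'
from h import *
from cell import r
from look import look
look('medium',0,'w3')
img=r.capture('top'); c=r.get_calibration('top')
v=cv2.imread('pics/w3.png'); L=(.5587,-.2602,-1.6054)
t=img[140:260,240:420,::-1].copy(); t=cv2.resize(t,None,fx=4.4,fy=4.4,interpolation=cv2.INTER_CUBIC)
o=r.observe();p=o['position'];a=np.radians(o['eef_rot'][2])-np.pi;d=.043
for n,g in (('large',L),('medium',(p[0]-d*np.cos(a),p[1]-d*np.sin(a),a))):
    q=((proj(c,verts(n,g))-[240,140]+.5)*4.4-.5).astype(int)
    for f in FACES: cv2.polylines(t,[q[list(f)]],True,(0,0,255),1)
cv2.imwrite('pics/t3.png',t)
E
```

```text
guess [ 0.5662 -0.0702 -1.5995] -91.6
```

View pics/w3.png

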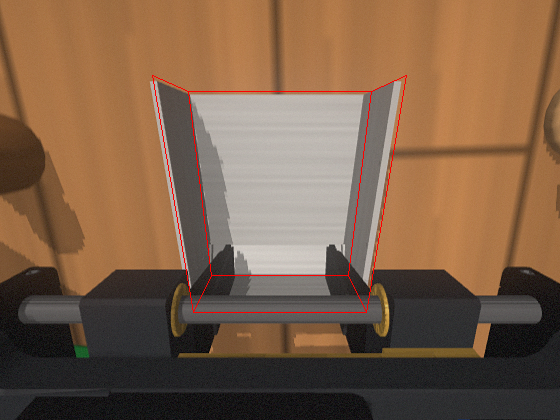

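Medium is square on the fingers and within about 1 mm of the large tray's axis. I push on, slowing before the floor edge.

>>> {"name": "jog_arm", "arguments": {"increments": [{"x": -5,"y": 0,"z": 0,"roll": 0,"jaw": 0.59},{"x": -6,"y": 0,"z": 0,"roll": 0,"jaw": 0.59},{"x": -6,"y": 0,"z": 0,"roll": 0,"jaw": 0.59},{"x": -6,"y": 0,"z": 0,"roll": 0,"jaw": 0.59},{"x": -5,"y": 0,"z": 0,"roll": 0,"jaw": 0.59},{"x": -5,"y": 0,"z": 0,"roll": 0,"jaw": 0.59},{"x": -4,"y": 0,"z": 0,"roll": 0,"jaw": 0.59},{"x": -4,"y": 0,"z": 0,"roll": 0,"jaw": 0.59},{"x": -3,"y": 0,"z": 0,"roll": 0,"jaw": 0.59},{"x": -3,"y": 0,"z": 0,"roll": 0,"jaw": 0.59},{"x": -3,"y": 0,"z": 0,"roll": 0,"jaw": 0.59},{"x": -3,"y": 0,"z": 0,"roll": 0,"jaw": 0.59}]}}

```text
time: 10.02
position: [0.5634, -0.1656, 0.0166]
eef_rot: [-180.0, -0.0, 88.3]
contact_force: [-0.1, 1.0, -0.1]
gripper_width: 0.591
finger_force: 0.4
```

>>> {"name": "jog_arm", "arguments": {"increments": [{"x": -3,"y": 0,"z": 0,"roll": 0,"jaw": 0.59},{"x": -3,"y": 0,"z": 0,"roll": 0,"jaw": 0.59},{"x": -3,"y": 0,"z": 0,"roll": 0,"jaw": 0.59},{"x": -3,"y": 0,"z": 0,"roll": 0,"jaw": 0.59},{"x": -3,"y": 0,"z": 0,"roll": 0,"jaw": 0.59},{"x": -3,"y": 0,"z": 0,"roll": 0,"jaw": 0.59},{"x": -3,"y": 0,"z": 0,"roll": 0,"jaw": 0.59},{"x": -3,"y": 0,"z": 0,"roll": 0,"jaw": 0.59},{"x": -3,"y": 0,"z": 0,"roll": 0,"jaw": 0.59},{"x": -3,"y": 0,"z": 0,"roll": 0,"jaw": 0.59},{"x": -3,"y": 0,"z": 0,"roll": 0,"jaw": 0.59},{"x": -3,"y": 0,"z": 0,"roll": 0,"jaw": 0.59}]}}

```text
time: 11.02
position: [0.5624, -0.2015, 0.0167]
eef_rot: [180.0, -0.0, 88.3]
contact_force: [0.2, 2.4, 0.6]
gripper_width: 0.586
finger_force: 1.1
```

>>> {"name": "jog_arm", "arguments": {"increments": [{"x": -3,"y": 0,"z": -1,"roll": 0,"jaw": 0.59},{"x": -3,"y": 0,"z": -1,"roll": 0,"jaw": 0.59},{"x": -3,"y": 0,"z": 0,"roll": 0,"jaw": 0.59},{"x": -3,"y": 0,"z": 0,"roll": 0,"jaw": 0.59},{"x": -3,"y": 0,"z": 0,"roll": 0,"jaw": 0.59},{"x": -3,"y": 0,"z": 0,"roll": 0,"jaw": 0.59},{"x": -3,"y": 0,"z": 0,"roll": 0,"jaw": 0.59},{"x": -3,"y": 0,"z": 0,"roll": 0,"jaw": 0.59},{"x": -3,"y": 0,"z": 0,"roll": 0,"jaw": 0.59},{"x": -3,"y": 0,"z": 0,"roll": 0,"jaw": 0.59},{"x": -3,"y": 0,"z": 0,"roll": 0,"jaw": 0.59},{"x": -3,"y": 0,"z": 0,"roll": 0,"jaw": 0.59}]}}

```text
time: 12.02
position: [0.5613, -0.2376, 0.0186]
eef_rot: [180.0, -0.0, 88.3]
contact_force: [0.4, 0.5, -0.5]
gripper_width: 0.592
finger_force: 0.3
```

>>> {"name": "jog_arm", "arguments": {"increments": [{"x": -3,"y": 0,"z": 0,"roll": 0,"jaw": 0.59},{"x": -3,"y": 0,"z": 0,"roll": 0,"jaw": 0.59},{"x": -3,"y": 0,"z": 0,"roll": 0,"jaw": 0.59},{"x": -3,"y": 0,"z": 0,"roll": 0,"jaw": 0.59},{"x": -3,"y": 0,"z": 0,"roll": 0,"jaw": 0.59},{"x": -3,"y": 0,"z": 0,"roll": 0,"jaw": 0.59},{"x": -3,"y": 0,"z": 0,"roll": 0,"jaw": 0.59},{"x": -3,"y": 0,"z": 0,"roll": 0,"jaw": 0.59},{"x": -3,"y": 0,"z": 0,"roll": 0,"jaw": 0.59},{"x": -3,"y": 0,"z": 0,"roll": 0,"jaw": 0.59}]}}

```text
time: 12.85
position: [0.5604, -0.2676, 0.0186]
eef_rot: [180.0, -0.0, 88.3]
contact_force: [-0.8, 0.7, -0.9]
gripper_width: 0.585
finger_force: 0.3
```

>>> {"name": "jog_arm", "arguments": {"increments": [{"x": -3,"y": 0,"z": 0,"roll": 0,"jaw": 0.59},{"x": -3,"y": 0,"z": 0,"roll": 0,"jaw": 0.59},{"x": -3,"y": 0,"z": 0,"roll": 0,"jaw": 0.59},{"x": -3,"y": 0,"z": 0,"roll": 0,"jaw": 0.59},{"x": -3,"y": 0,"z": 0,"roll": 0,"jaw": 0.59},{"x": -3,"y": 0,"z": 0,"roll": 0,"jaw": 0.59},{"x": -3,"y": 0,"z": 0,"roll": 0,"jaw": 0.59},{"x": -3,"y": 0,"z": 0,"roll": 0,"jaw": 0.59},{"x": -3,"y": 0,"z": 0,"roll": 0,"jaw": 0.59},{"x": -3,"y": 0,"z": 0,"roll": 0,"jaw": 0.59},{"x": -2,"y": 0,"z": 0,"roll": 0,"jaw": 0.59},{"x": -2,"y": 0,"z": 0,"roll": 0,"jaw": 0.59}]}}

```text
time: 13.85
position: [0.5593, -0.3016, 0.0186]
eef_rot: [180.0, -0.0, 88.3]
contact_force: [0.9, 0.6, -0.9]
gripper_width: 0.59
finger_force: 0.3
```

>>> {"name": "jog_arm", "arguments": {"increments": [{"x": -1,"y": 0,"z": 0,"roll": 0,"jaw": 0.59},{"x": -1,"y": 0,"z": 0,"roll": 0,"jaw": 0.59},{"x": -1,"y": 0,"z": 0,"roll": 0,"jaw": 0.59}]}}

```text
time: 14.1
position: [0.5592, -0.3043, 0.0186]
eef_rot: [-180.0, -0.0, 88.3]
contact_force: [0.3, 0.0, 1.1]
gripper_width: 0.593
finger_force: 0.3
```

>>> {"name": "jog_arm", "arguments": {"increments": [{"x": -1,"y": 0,"z": 0,"roll": 0,"jaw": 0.59},{"x": -1,"y": 0,"z": 0,"roll": 0,"jaw": 0.59},{"x": -1,"y": 0,"z": 0,"roll": 0,"jaw": 0.59},{"x": -1,"y": 0,"z": 0,"roll": 0,"jaw": 0.59}]}}

```text
time: 14.43
position: [0.5591, -0.3084, 0.0186]
eef_rot: [180.0, -0.0, 88.3]
contact_force: [0.0, 0.3, 0.9]
gripper_width: 0.59
finger_force: 0.3
```

>>> {"name": "jog_arm", "arguments": {"increments": [{"x": -0.5,"y": 0,"z": 0,"roll": 0,"jaw": 0.59},{"x": -0.5,"y": 0,"z": 0,"roll": 0,"jaw": 0.59},{"x": -0.5,"y": 0,"z": 0,"roll": 0,"jaw": 0.59}]}}

```text
time: 14.68
position: [0.5591, -0.309, 0.0186]
eef_rot: [-180.0, -0.1, 88.2]
contact_force: [1.3, 9.9, 2.9]
gripper_width: 0.592
finger_force: 4.7
```

Medium is home: contact rose to 10 N at TCP y = -0.309, against -0.310 predicted. I back off and lift out.

>>> {"name": "jog_arm", "arguments": {"increments": [{"x": 4,"y": 0,"z": 0,"roll": 0,"jaw": 0.59},{"x": 8,"y": 0,"z": 0,"roll": 0,"jaw": 0.59},{"x": 8,"y": 0,"z": 0,"roll": 0,"jaw": 0.59},{"x": 0,"y": 0,"z": -10,"roll": 0,"jaw": 0.59},{"x": 0,"y": 0,"z": -20,"roll": 0,"jaw": 0.59},{"x": 0,"y": 0,"z": -30,"roll": 0,"jaw": 0.59},{"x": 0,"y": 0,"z": -30,"roll": 0,"jaw": 0.47},{"x": 10,"y": 0,"z": -30,"roll": 0,"jaw": 0.47},{"x": 20,"y": 0,"z": -30,"roll": 0,"jaw": 0.47},{"x": 20,"y": 0,"z": -20,"roll": 0,"jaw": 0.47},{"x": 20,"y": 0,"z": -10,"roll": 0,"jaw": 0.47},{"x": 0,"y": 0,"z": 0,"roll": 0,"jaw": 0.47}]}}

```text
time: 15.68
position: [0.5625, -0.2173, 0.2023]
eef_rot: [179.8, 0.1, 88.4]
contact_force: [1.0, 0.0, -0.6]
gripper_width: 0.468
finger_force: 0.0
```

```bash
python3 - <<'E'
from h import *
from cell import r
o=r.observe(); c=r.get_calibration('wrist'); img=r.capture('wrist'); print(o['position'],o['eef_rot'])
v=img[:,:,::-1].copy()
a=-1.6054; L=(.5587,-.2602,a); M=(L[0]+.007*np.cos(a),L[1]+.007*np.sin(a),a)
for n,g,z,col in (('large',L,0,(0,0,255)),('medium',M,.002,(0,160,0))):
    q=proj(c,verts(n,g,z))
    for f in FACES: cv2.polylines(v,[q[list(f)].astype(int)],True,col,1)
cv2.imwrite('pics/w4.png',v)
E
```

```text
[ 0.56249271 -0.21733214  0.20233246] [1.79756628e+02 8.87187038e-02 8.84087742e+01]
```

View pics/w4.png

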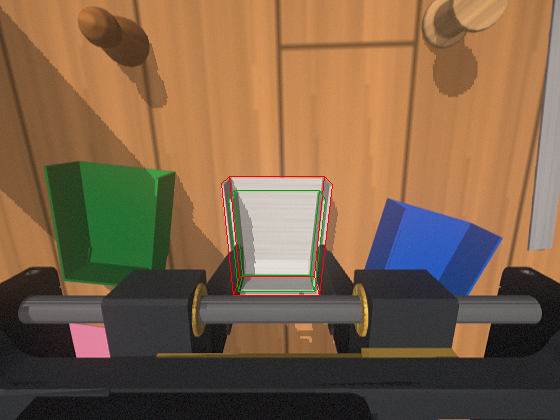

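The nest of medium in large matches the model (green inside red, around columns 222–332 and rows 177–296). The figure (110,35) and the spool (465,20) are standing. I move to the small tray.

>>> {"name": "jog_arm", "arguments": {"increments": [{"x": 15,"y": -5,"z": 0,"roll": -0.016,"jaw": 0.47},{"x": 25,"y": -7,"z": 0,"roll": 0,"jaw": 0.47},{"x": 32,"y": -8,"z": 0,"roll": 0,"jaw": 0.47},{"x": 32,"y": -8,"z": 0,"roll": 0,"jaw": 0.47},{"x": 32,"y": -8,"z": 0,"roll": 0,"jaw": 0.47},{"x": 32,"y": -8,"z": 0,"roll": 0,"jaw": 0.47},{"x": 32,"y": -8,"z": 0,"roll": 0,"jaw": 0.47},{"x": 32,"y": -8,"z": 0,"roll": 0,"jaw": 0.47},{"x": 32,"y": -8,"z": 0,"roll": 0,"jaw": 0.47},{"x": 25,"y": -7,"z": 0,"roll": 0,"jaw": 0.47},{"x": 23,"y": -6,"z": 0,"roll": 0,"jaw": 0.47},{"x": 15,"y": -4,"z": 0,"roll": 0,"jaw": 0.47}]}}

```text
time: 16.73
position: [0.4803, 0.11, 0.198]
eef_rot: [-179.9, -0.0, 89.3]
contact_force: [0.9, 0.3, 0.0]
gripper_width: 0.471
finger_force: 0.0
```

>>> {"name": "jog_arm", "arguments": {"increments": [{"x": 0,"y": 0,"z": 0,"roll": 0,"jaw": 0.47},{"x": 0,"y": 0,"z": 0,"roll": 0,"jaw": 0.47}]}}

```text
time: 16.9
position: [0.4811, 0.1085, 0.1982]
eef_rot: [-179.9, 0.0, 89.3]
contact_force: [-0.4, 0.4, 0.2]
gripper_width: 0.469
finger_force: 0.0
```

```bash
python3 - <<'E'
from h import *
from cell import r
o=r.observe(); c=r.get_calibration('wrist'); img=r.capture('wrist'); print(o['position'],o['eef_rot'])
v=img[:,:,::-1].copy()
q=proj(c,verts('small',(.4811,.1292,-1.5838)))
for f in FACES: cv2.polylines(v,[q[list(f)].astype(int)],True,(0,0,255),1)
cv2.imwrite('pics/w5.png',v)
E
```

```text
[0.48114194 0.10853773 0.19816136] [-1.79944505e+02  9.89768061e-03  8.92963540e+01]
```

View pics/w5.png

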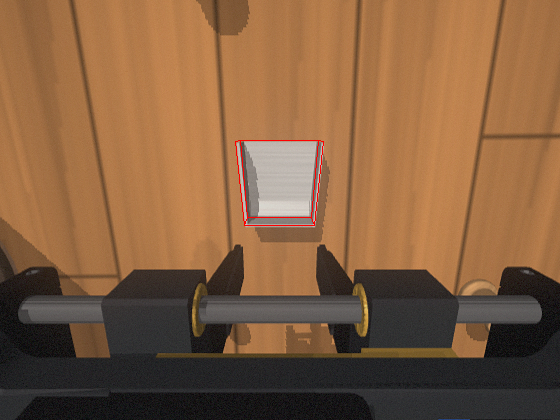

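The overlay coincides with the small tray (columns 236–323, rows 141–226). I go down inside it.

>>> {"name": "jog_arm", "arguments": {"increments": [{"x": 2,"y": 0,"z": 20,"roll": 0,"jaw": 0.47},{"x": 2,"y": 0,"z": 35,"roll": 0,"jaw": 0.47},{"x": 0,"y": 0,"z": 35,"roll": 0,"jaw": 0.47},{"x": 0,"y": 0,"z": 30,"roll": 0,"jaw": 0.47},{"x": 0,"y": 0,"z": 25,"roll": 0,"jaw": 0.47},{"x": 0,"y": 0,"z": 18,"roll": 0,"jaw": 0.47},{"x": 0,"y": 0,"z": 12,"roll": 0,"jaw": 0.47},{"x": 0,"y": 0,"z": 7,"roll": 0,"jaw": 0.47},{"x": 0,"y": 0,"z": 0,"roll": 0,"jaw": 0.47},{"x": 0,"y": 0,"z": 0,"roll": 0,"jaw": 0.47}]}}

```text
time: 17.78
position: [0.4819, 0.1118, 0.0167]
eef_rot: [-180.0, -0.0, 89.2]
contact_force: [-0.1, -0.5, -0.9]
gripper_width: 0.468
finger_force: 0.0
```

>>> {"name": "jog_arm", "arguments": {"increments": [{"x": -4,"y": 0,"z": 0,"roll": 0,"jaw": 0.47},{"x": -4,"y": 0,"z": 0,"roll": 0,"jaw": 0.47},{"x": -4,"y": 0,"z": 0,"roll": 0,"jaw": 0.47},{"x": -3,"y": 0,"z": 0,"roll": 0,"jaw": 0.47},{"x": -3,"y": 0,"z": 0,"roll": 0,"jaw": 0.47},{"x": -3,"y": 0,"z": 0,"roll": -0.01,"jaw": 0.47},{"x": -4,"y": 0,"z": 0,"roll": -0.02,"jaw": 0.47},{"x": -5,"y": 0,"z": 0,"roll": -0.03,"jaw": 0.47},{"x": -5,"y": 0,"z": 0,"roll": -0.03,"jaw": 0.47},{"x": -5,"y": 0,"z": 0,"roll": -0.03,"jaw": 0.47},{"x": -5,"y": 0,"z": 0,"roll": -0.03,"jaw": 0.47},{"x": -5,"y": 0,"z": 0,"roll": -0.03,"jaw": 0.47}]}}

```text
time: 18.78
position: [0.4832, 0.0621, 0.0167]
eef_rot: [180.0, -0.0, 99.6]
contact_force: [0.3, 1.0, 0.5]
gripper_width: 0.47
finger_force: 0.4
```

>>> {"name": "jog_arm", "arguments": {"increments": [{"x": -5,"y": 0,"z": 0,"roll": -0.03,"jaw": 0.47},{"x": -5,"y": 0,"z": 0,"roll": -0.03,"jaw": 0.47},{"x": -5,"y": 0,"z": 0,"roll": -0.03,"jaw": 0.47},{"x": -5,"y": 0,"z": 0,"roll": -0.03,"jaw": 0.47},{"x": -5,"y": 0,"z": 0,"roll": -0.03,"jaw": 0.47},{"x": -5,"y": 0,"z": 0,"roll": -0.03,"jaw": 0.47},{"x": -5,"y": 0,"z": 0,"roll": -0.03,"jaw": 0.47},{"x": -5,"y": 0,"z": 0,"roll": -0.03,"jaw": 0.47},{"x": -5,"y": 0,"z": 0,"roll": -0.03,"jaw": 0.47},{"x": -5,"y": 0,"z": 0,"roll": -0.03,"jaw": 0.47},{"x": -5,"y": 0,"z": 0,"roll": -0.03,"jaw": 0.47},{"x": -5,"y": 0,"z": 0,"roll": -0.03,"jaw": 0.47}]}}

```text
time: 19.78
position: [0.5026, 0.0057, 0.0167]
eef_rot: [-180.0, -0.0, 120.3]
contact_force: [-0.4, 0.7, -0.1]
gripper_width: 0.465
finger_force: 0.4
```

```bash
python3 look.py small w6
```

```text
guess [ 0.486   0.0342 -1.0427] -59.7
```

View pics/w6.png

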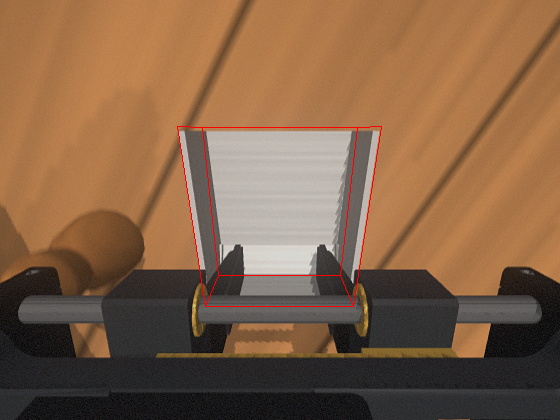

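Small is square on the fingers and the figure, at left (95,250), is clear. I go straight on, then swing back onto the large tray's axis.

>>> {"name": "jog_arm", "arguments": {"increments": [{"x": -5,"y": 0,"z": 0,"roll": 0,"jaw": 0.47},{"x": -6,"y": 0,"z": 0,"roll": 0,"jaw": 0.47},{"x": -6,"y": 0,"z": 0,"roll": 0,"jaw": 0.47},{"x": -6,"y": 0,"z": 0,"roll": 0,"jaw": 0.47},{"x": -6,"y": 0,"z": 0,"roll": 0,"jaw": 0.47},{"x": -6,"y": 0,"z": 0,"roll": 0,"jaw": 0.47},{"x": -6,"y": 0,"z": 0,"roll": 0,"jaw": 0.47},{"x": -6,"y": 0,"z": 0,"roll": 0,"jaw": 0.47},{"x": -6,"y": 0,"z": 0,"roll": 0,"jaw": 0.47},{"x": -6,"y": 0,"z": 0,"roll": 0,"jaw": 0.47},{"x": -6,"y": 0,"z": 0,"roll": 0,"jaw": 0.47},{"x": -6,"y": 0,"z": 0,"roll": 0,"jaw": 0.47}]}}

```text
time: 20.83
position: [0.5386, -0.0559, 0.0166]
eef_rot: [180.0, -0.0, 120.1]
contact_force: [0.2, -0.0, 0.9]
gripper_width: 0.469
finger_force: 0.4
```

>>> {"name": "jog_arm", "arguments": {"increments": [{"x": -5,"y": 0,"z": 0,"roll": 0.02,"jaw": 0.47},{"x": -5,"y": 0,"z": 0,"roll": 0.035,"jaw": 0.47},{"x": -5,"y": 0,"z": 0,"roll": 0.035,"jaw": 0.47},{"x": -5,"y": 0,"z": 0,"roll": 0.035,"jaw": 0.47},{"x": -5,"y": 0,"z": 0,"roll": 0.035,"jaw": 0.47},{"x": -5,"y": 0,"z": 0,"roll": 0.035,"jaw": 0.47},{"x": -5,"y": 0,"z": 0,"roll": 0.035,"jaw": 0.47},{"x": -5,"y": 0,"z": 0,"roll": 0.035,"jaw": 0.47},{"x": -5,"y": 0,"z": 0,"roll": 0.035,"jaw": 0.47},{"x": -5,"y": 0,"z": 0,"roll": 0.035,"jaw": 0.47},{"x": -5,"y": 0,"z": 0,"roll": 0.035,"jaw": 0.47}]}}

```text
time: 21.75
position: [0.558, -0.1069, 0.0166]
eef_rot: [180.0, -0.0, 98.8]
contact_force: [-0.2, 1.0, -0.2]
gripper_width: 0.472
finger_force: 0.3
```

>>> {"name": "jog_arm", "arguments": {"increments": [{"x": -5,"y": 0,"z": 0,"roll": 0.03,"jaw": 0.47},{"x": -5,"y": 0,"z": 0,"roll": 0.03,"jaw": 0.47},{"x": -5,"y": 0,"z": 0,"roll": 0.03,"jaw": 0.47},{"x": -5,"y": 0,"z": 0,"roll": 0.03,"jaw": 0.47},{"x": -5,"y": 0,"z": 0,"roll": 0.03,"jaw": 0.47},{"x": -4,"y": 0,"z": 0,"roll": 0.03,"jaw": 0.47},{"x": -3,"y": 0,"z": 0,"roll": 0,"jaw": 0.47},{"x": -2,"y": 0,"z": 0,"roll": 0,"jaw": 0.47}]}}

```text
time: 22.42
position: [0.5601, -0.1407, 0.0166]
eef_rot: [180.0, -0.0, 88.6]
contact_force: [-0.2, 1.7, 0.3]
gripper_width: 0.469
finger_force: 0.3
```

```bash
python3 look.py small w7
```

```text
guess [ 0.5609 -0.1077 -1.595 ] -91.4
```

View pics/w7.png

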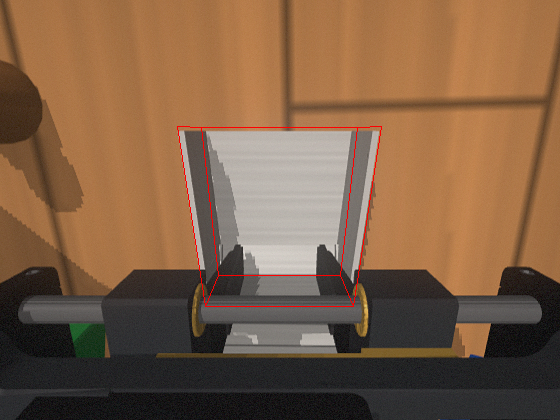

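Small is square on the fingers and in line with the nest: heading -91.4°, about 2.5 mm to the -x side. That makes ten pictures viewed, so from here I go by numbers. I push on with a small steer, slowly over the edges.

>>> {"name": "jog_arm", "arguments": {"increments": [{"x": -3,"y": 0,"z": 0,"roll": -0.02,"jaw": 0.47},{"x": -4,"y": 0,"z": 0,"roll": -0.02,"jaw": 0.47},{"x": -4,"y": 0,"z": 0,"roll": 0,"jaw": 0.47},{"x": -4,"y": 0,"z": 0,"roll": 0,"jaw": 0.47},{"x": -4,"y": 0,"z": 0,"roll": 0,"jaw": 0.47},{"x": -4,"y": 0,"z": 0,"roll": 0.01,"jaw": 0.47},{"x": -3,"y": 0,"z": 0,"roll": 0.02,"jaw": 0.47},{"x": -3,"y": 0,"z": 0,"roll": 0.02,"jaw": 0.47},{"x": -3,"y": 0,"z": 0,"roll": 0,"jaw": 0.47},{"x": -3,"y": 0,"z": 0,"roll": 0,"jaw": 0.47}]}}

```text
time: 23.3
position: [0.56, -0.1755, 0.0166]
eef_rot: [180.0, -0.0, 88.0]
contact_force: [0.5, 0.3, 0.0]
gripper_width: 0.469
finger_force: 0.3
```

>>> {"name": "jog_arm", "arguments": {"increments": [{"x": -2,"y": 0,"z": 0,"roll": 0,"jaw": 0.47},{"x": -2,"y": 0,"z": 0,"roll": 0,"jaw": 0.47},{"x": -2,"y": 0,"z": 0,"roll": 0,"jaw": 0.47},{"x": -2,"y": 0,"z": 0,"roll": 0,"jaw": 0.47},{"x": -2,"y": 0,"z": 0,"roll": 0,"jaw": 0.47},{"x": -2,"y": 0,"z": 0,"roll": 0,"jaw": 0.47},{"x": -2,"y": 0,"z": 0,"roll": 0,"jaw": 0.47},{"x": -2,"y": 0,"z": 0,"roll": 0,"jaw": 0.47},{"x": -2,"y": 0,"z": -1,"roll": 0,"jaw": 0.47},{"x": -2,"y": 0,"z": -1,"roll": 0,"jaw": 0.47},{"x": -2,"y": 0,"z": 0,"roll": 0,"jaw": 0.47},{"x": -2,"y": 0,"z": 0,"roll": 0,"jaw": 0.47}]}}

```text
time: 24.3
position: [0.5592, -0.1994, 0.0187]
eef_rot: [180.0, -0.0, 88.0]
contact_force: [0.2, 1.5, 0.2]
gripper_width: 0.471
finger_force: 0.6
```

>>> {"name": "jog_arm", "arguments": {"increments": [{"x": -2,"y": 0,"z": 0,"roll": 0,"jaw": 0.47},{"x": -2,"y": 0,"z": 0,"roll": 0,"jaw": 0.47},{"x": -2,"y": 0,"z": 0,"roll": 0,"jaw": 0.47},{"x": -2,"y": 0,"z": 0,"roll": 0,"jaw": 0.47},{"x": -2,"y": 0,"z": 0,"roll": 0,"jaw": 0.47},{"x": -2,"y": 0,"z": -1,"roll": 0,"jaw": 0.47},{"x": -2,"y": 0,"z": -1,"roll": 0,"jaw": 0.47},{"x": -2,"y": 0,"z": 0,"roll": 0,"jaw": 0.47},{"x": -2,"y": 0,"z": 0,"roll": 0,"jaw": 0.47},{"x": -2,"y": 0,"z": 0,"roll": 0,"jaw": 0.47},{"x": -2,"y": 0,"z": 0,"roll": 0,"jaw": 0.47},{"x": -2,"y": 0,"z": 0,"roll": 0,"jaw": 0.47}]}}

```text
time: 25.3
position: [0.5584, -0.2235, 0.0206]
eef_rot: [180.0, -0.0, 88.1]
contact_force: [-0.1, 0.6, 0.7]
gripper_width: 0.473
finger_force: 0.2
```

>>> {"name": "jog_arm", "arguments": {"increments": [{"x": -3,"y": 0,"z": 0,"roll": 0,"jaw": 0.47},{"x": -3,"y": 0,"z": 0,"roll": 0,"jaw": 0.47},{"x": -3,"y": 0,"z": 0,"roll": 0,"jaw": 0.47},{"x": -3,"y": 0,"z": 0,"roll": 0,"jaw": 0.47},{"x": -3,"y": 0,"z": 0,"roll": 0,"jaw": 0.47},{"x": -3,"y": 0,"z": 0,"roll": 0,"jaw": 0.47},{"x": -3,"y": 0,"z": 0,"roll": 0,"jaw": 0.47},{"x": -3,"y": 0,"z": 0,"roll": 0,"jaw": 0.47},{"x": -3,"y": 0,"z": 0,"roll": 0,"jaw": 0.47},{"x": -3,"y": 0,"z": 0,"roll": 0,"jaw": 0.47}]}}

```text
time: 26.13
position: [0.5574, -0.2536, 0.0206]
eef_rot: [180.0, -0.0, 88.1]
contact_force: [0.2, 0.0, -0.7]
gripper_width: 0.468
finger_force: 0.2
```

>>> {"name": "jog_arm", "arguments": {"increments": [{"x": -3,"y": 0,"z": 0,"roll": 0,"jaw": 0.47},{"x": -3,"y": 0,"z": 0,"roll": 0,"jaw": 0.47},{"x": -3,"y": 0,"z": 0,"roll": 0,"jaw": 0.47},{"x": -3,"y": 0,"z": 0,"roll": 0,"jaw": 0.47},{"x": -3,"y": 0,"z": 0,"roll": 0,"jaw": 0.47},{"x": -3,"y": 0,"z": 0,"roll": 0,"jaw": 0.47},{"x": -3,"y": 0,"z": 0,"roll": 0,"jaw": 0.47},{"x": -3,"y": 0,"z": 0,"roll": 0,"jaw": 0.47},{"x": -3,"y": 0,"z": 0,"roll": 0,"jaw": 0.47},{"x": -3,"y": 0,"z": 0,"roll": 0,"jaw": 0.47}]}}

```text
time: 26.97
position: [0.5564, -0.2835, 0.0206]
eef_rot: [180.0, -0.0, 88.0]
contact_force: [0.6, 1.1, -0.6]
gripper_width: 0.473
finger_force: 0.2
```

>>> {"name": "jog_arm", "arguments": {"increments": [{"x": -2,"y": 0,"z": 0,"roll": 0,"jaw": 0.47},{"x": -2,"y": 0,"z": 0,"roll": 0,"jaw": 0.47},{"x": -2,"y": 0,"z": 0,"roll": 0,"jaw": 0.47},{"x": -2,"y": 0,"z": 0,"roll": 0,"jaw": 0.47},{"x": -2,"y": 0,"z": 0,"roll": 0,"jaw": 0.47},{"x": -2,"y": 0,"z": 0,"roll": 0,"jaw": 0.47},{"x": -2,"y": 0,"z": 0,"roll": 0,"jaw": 0.47},{"x": -2,"y": 0,"z": 0,"roll": 0,"jaw": 0.47},{"x": -2,"y": 0,"z": 0,"roll": 0,"jaw": 0.47}]}}

```text
time: 27.72
position: [0.5558, -0.3014, 0.0206]
eef_rot: [180.0, -0.0, 88.1]
contact_force: [0.2, 0.2, -0.5]
gripper_width: 0.469
finger_force: 0.2
```

>>> {"name": "jog_arm", "arguments": {"increments": [{"x": -1,"y": 0,"z": 0,"roll": 0,"jaw": 0.47},{"x": -1,"y": 0,"z": 0,"roll": 0,"jaw": 0.47}]}}

```text
time: 27.88
position: [0.5557, -0.3033, 0.0206]
eef_rot: [180.0, -0.0, 88.0]
contact_force: [0.0, 0.3, 1.1]
gripper_width: 0.471
finger_force: 0.2
```

>>> {"name": "jog_arm", "arguments": {"increments": [{"x": -1,"y": 0,"z": 0,"roll": 0,"jaw": 0.47},{"x": -1,"y": 0,"z": 0,"roll": 0,"jaw": 0.47}]}}

```text
time: 28.05
position: [0.5556, -0.3053, 0.0206]
eef_rot: [180.0, -0.0, 88.1]
contact_force: [-0.1, 1.3, 0.3]
gripper_width: 0.471
finger_force: 0.2
```

>>> {"name": "jog_arm", "arguments": {"increments": [{"x": -0.5,"y": 0,"z": 0,"roll": 0,"jaw": 0.47},{"x": -0.5,"y": 0,"z": 0,"roll": 0,"jaw": 0.47}]}}

```text
time: 28.22
position: [0.5556, -0.3059, 0.0206]
eef_rot: [-180.0, -0.0, 88.0]
contact_force: [1.4, 5.6, 1.6]
gripper_width: 0.467
finger_force: 2.6
```

>>> {"name": "jog_arm", "arguments": {"increments": [{"x": -0.5,"y": 0,"z": 0,"roll": 0,"jaw": 0.47},{"x": 0,"y": 0,"z": 0,"roll": 0,"jaw": 0.47},{"x": 0,"y": 0,"z": 0,"roll": 0,"jaw": 0.47},{"x": 0,"y": 0,"z": 0,"roll": 0,"jaw": 0.47}]}}

```text
time: 28.55
position: [0.5556, -0.3059, 0.0206]
eef_rot: [-180.0, -0.1, 88.0]
contact_force: [0.6, 6.1, 0.4]
gripper_width: 0.47
finger_force: 2.8
```

Small is home: contact rose to 6 N at TCP y = -0.306, against -0.307 predicted. I back off, lift and check.

>>> {"name": "jog_arm", "arguments": {"increments": [{"x": 3,"y": 0,"z": 0,"roll": 0,"jaw": 0.47},{"x": 6,"y": 0,"z": 0,"roll": 0,"jaw": 0.47},{"x": 6,"y": 0,"z": 0,"roll": 0,"jaw": 0.47},{"x": 0,"y": 0,"z": -10,"roll": 0,"jaw": 0.47},{"x": 0,"y": 0,"z": -20,"roll": 0,"jaw": 0.47},{"x": 0,"y": 0,"z": -30,"roll": 0,"jaw": 0.47},{"x": 0,"y": 0,"z": -30,"roll": 0,"jaw": 0.47},{"x": 0,"y": 0,"z": -30,"roll": 0,"jaw": 0.47},{"x": -20,"y": 0,"z": -25,"roll": 0,"jaw": 0.47},{"x": -10,"y": 0,"z": -10,"roll": 0,"jaw": 0.47},{"x": 0,"y": 0,"z": 0,"roll": 0,"jaw": 0.47}]}}

```text
time: 29.47
position: [0.5558, -0.3237, 0.1793]
eef_rot: [179.7, 0.2, 88.0]
contact_force: [0.1, 0.3, -0.5]
gripper_width: 0.47
finger_force: 0.0
```

>>> {"name": "jog_arm", "arguments": {"increments": [{"x": 30,"y": 0,"z": 0,"roll": 0,"jaw": 0.47},{"x": 30,"y": 0,"z": 0,"roll": 0,"jaw": 0.47},{"x": 30,"y": 0,"z": 0,"roll": 0,"jaw": 0.47},{"x": 0,"y": 0,"z": 0,"roll": 0,"jaw": 0.47},{"x": 0,"y": 0,"z": 0,"roll": 0,"jaw": 0.47}]}}

```text
time: 29.88
position: [0.558, -0.23, 0.1753]
eef_rot: [-179.9, -0.0, 88.2]
contact_force: [-0.3, 0.6, -0.1]
gripper_width: 0.474
finger_force: 0.0
```

```bash
python3 - <<'E'
from h import *
from cell import r
o=r.observe(); c=r.get_calibration('wrist'); img=r.capture('wrist'); print(o['time'],o['position'],o['contact_force'])
# brightness profile along the nest's middle line at mouth side: floor-edge steps (z of floors 2/4/6 mm)
L=np.array([.5587,-.2602]); a=-1.6054; ux=np.array([np.cos(a),np.sin(a)]); uy=np.array([-ux[1],ux[0]])
g=cv2.GaussianBlur(cv2.cvtColor(img,cv2.COLOR_RGB2GRAY),(0,0),.7).astype(np.float32)
def prof(P):
    uv=proj(c,P).astype(np.float32); return cv2.remap(g,uv[:,0][None],uv[:,1][None],cv2.INTER_LINEAR)[0]
s=np.arange(-.080,.0,.002)
print('expected mouth edges x: large -.066 medium -.049 small -.032')
acc=np.mean([prof([[*(L+x*ux+t*uy),.004] for x in s]) for t in (-.01,0,.01)],0)
print([(round(x*1e3),int(v)) for x,v in zip(s,acc)])
# across, over rim tops at mid-length
for x,h,n in ((-.02,.05,'rims'),):
    t=np.arange(-.065,.0651,.001); v=prof([[*(L+x*ux+k*uy),h] for k in t]); print([(round(k*1e3),int(q)) for k,q in zip(t,v)])
E
```

```text
29.8833 [ 0.55795053 -0.22999397  0.17525723] [-0.27424681  0.58263414 -0.06357771]
expected mouth edges x: large -.066 medium -.049 small -.032
[(-80, 158), (-78, 157), (-76, 157), (-74, 158), (-72, 158), (-70, 158), (-68, 157), (-66, 171), (-64, 198), (-62, 204), (-60, 204), (-58, 202), (-56, 201), (-54, 202), (-52, 205), (-50, 201), (-48, 198), (-46, 204), (-44, 202), (-42, 201), (-40, 203), (-38, 206), (-36, 205), (-34, 204), (-32, 194), (-30, 197), (-28, 201), (-26, 203), (-24, 206), (-22, 205), (-20, 204), (-18, 201), (-16, 205), (-14, 202), (-12, 201), (-10, 205), (-8, 205), (-6, 203), (-4, 202), (-2, 202)]
[(-65, 141), (-64, 145), (-63, 148), (-62, 150), (-61, 151), (-60, 151), (-59, 156), (-58, 176), (-57, 194), (-56, 190), (-55, 152), (-54, 107), (-53, 92), (-52, 96), (-51, 123), (-50, 170), (-49, 192), (-48, 173), (-47, 133), (-46, 129), (-45, 161), (-44, 176), (-43, 143), (-42, 105), (-41, 94), (-40, 93), (-39, 94), (-38, 103), (-37, 125), (-36, 143), (-35, 146), (-34, 147), (-33, 147), (-32, 147), (-31, 146), (-30, 147), (-29, 158), (-28, 189), (-27, 201), (-26, 201), (-
[... 304 characters left out ...]
03), (2, 204), (3, 204), (4, 204), (5, 203), (6, 203), (7, 203), (8, 203), (9, 204), (10, 203), (11, 204), (12, 204), (13, 203), (14, 204), (15, 205), (16, 204), (17, 203), (18, 203), (19, 204), (20, 204), (21, 204), (22, 204), (23, 205), (24, 204), (25, 205), (26, 205), (27, 205), (28, 205), (29, 205), (30, 205), (31, 205), (32, 207), (33, 201), (34, 173), (35, 141), (36, 130), (37, 129), (38, 129), (39, 136), (40, 165), (41, 193), (42, 194), (43, 158), (44, 124), (45, 119), (46, 125), (47, 136), (48, 164), (49, 192), (50, 195), (51, 164), (52, 141), (53, 154), (54, 183), (55, 194), (56, 175), (57, 143), (58, 123), (59, 120), (60, 120), (61, 119), (62, 118), (63, 119), (64, 128), (65, 145)]
```

The floor edges show at -66, -49 and -32 mm, exactly as expected for a complete nest. The rims are centred to within about 1.5 mm, and the tool is clear.

```bash
python3 -c "
from cell import r
print(r.finish_job())"
```

```text
the job is handed in; nothing more can be done
None
```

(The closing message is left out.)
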